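# Lock the punching log in its centring jig

## Task

Slide the round punching log over the table into the mouth of the wooden jig and push it fully home, so that it sits centred in the V at the jig's closed end. Then slide the rectangular block in behind it, long side across, and push it squarely up against the log to lock it in. Keep log and block flat on the table all the time (do not lift them), and do not shift or tip the tin, the jar or the sharpening stone.

Things in the scene. Friction and masses are not known exactly. Their poses are not given: they have to be found in the camera images.
- jig: Pale wooden jig: upright rails 20 mm thick, 40 mm high, fixed to the table, open above, the bare table as its floor. Origin: on the table, where the axis of the fully seated log stands (touching both faces of the V). Its x points from the open mouth in to the closed end, y across; symmetrical about x. In order along x: funnel, parallel channel, V, end bar (x = 58 to 78 mm).
- jig_mouth (a point): Middle of the jig's open mouth, on the table, at jig x = -165 mm. From here the funnel's inner half-width narrows straight from 96 mm to 50 mm at jig x = -85 mm; then the parallel channel, 100 mm wide inside, runs to x = +1 mm. The rails stand 20 mm thick outside these faces.
- jig_end (a point): Where the channel turns into the V, on the table, at jig x = +1 mm: the V's faces close in at 30 degrees to the jig's x axis on each side, from inner half-width 50 mm here to 21 mm at jig x = +52 mm.
- log_centre (a point): Centre (half-way up, 30 mm above the table) of the round punching log: an upright plain wooden cylinder 88 mm in diameter, 60 mm high, about 0.3 kg, standing on its flat end. Too wide to grasp: it is to be pushed.
- block_centre (a point): Centre (half-way up, 25 mm above the table) of the rectangular locking block of plain wood: 64 mm along its x axis, 94 mm along its y axis, 50 mm high, about 0.2 kg. Locked in, its centre is at x = -76 mm, y = 0 of the jig, its x axis along the jig's x (either way round).
- log: The same log; origin at the centre of its underside, z up along its axis.
- block: The same block; origin at the centre of its underside, x along the 64 mm side, y along the 94 mm side.
- tin_centre (a point): Centre (27 mm up) of a loose round metal tin, 68 mm in diameter, 55 mm high. Leave alone.
- jar_centre (a point): Centre (29 mm up) of a loose round amber glass jar with a lid, 60 mm in diameter, 58 mm high. Leave alone.
- stone_centre (a point): Centre (14 mm up) of a loose flat grey sharpening stone, 150 mm long (along its x), 52 mm wide, 28 mm high, lying on the table. Leave alone.
Not all that is in view belongs to the job. Leave any pink or purple look-alike of the block alone. What is shaped like the log but green or purple is not meant.

How it is judged:
On the way:
1. the log stands fully home in the V, centred (x of log_centre in the frame of jig between -0.006 and 0.006 m and y of log_centre in the frame of jig between -0.005 and 0.005 m and height (world z) of log_centre below 0.036 m and angle between log's own z axis and vertical below 0.08 rad), for 0.2 s.
At the end, for the whole second after the job is handed in: The log stands flat on the table with its axis within 6 mm along and 5 mm across of the seat in the V; the block lies flat behind it, its centre within 9 mm along and 6 mm across of 77 mm behind the seat, its short side along the jig within 0.1 rad (either way round); both at rest (all of step 1 and x of block_centre in the frame of jig between -0.086 and -0.068 m and y of block_centre in the frame of jig between -0.006 and 0.006 m and angle between the x axis of block and the x axis of jig, either way round below 0.1 rad and height (world z) of block_centre below 0.031 m and angle between block's own z axis and vertical below 0.08 rad and linear speed of each of log, block below 0.01 m/s); the robot touches nothing.
It fails at once if the log is lifted off the table or tipped (height (world z) of log_centre above 0.045 m or angle between log's own z axis and vertical above 0.3 rad).
It fails at once if the block is lifted off the table or tipped (height (world z) of block_centre above 0.04 m or angle between block's own z axis and vertical above 0.3 rad).
It fails at once if the tin, jar or sharpening stone is shifted or tipped (distance of any of tin_centre, jar_centre, stone_centre from where it was at the start of the episode above 0.02 m or angle between any of tin_centre, jar_centre, stone_centre's own z axis and vertical above 0.25 rad).
It also fails if it takes over 72 s, if anything falls off the work surface, if the arm or the gripper's body presses on something with over 40 N, if the wrist force passes 120 N, or if a joint passes its speed limit or range.

## Robot

A 7-joint arm with a two-finger parallel gripper is mounted at the origin on the work surface. World frame = base frame: x ahead of the robot, y to its left, z up, the work surface at z = 0. Lengths are in m, angles in rad, forces in N, time in s.
With the tool pointing down it reaches from about 0.425 to 0.925 m from the base axis. Payload 6.8 kg.
Tool frame: the origin (TCP) lies at the very end of the fingers, on their centre line; the grasp point (between the pads) lies 19 mm behind it (r.grip_point_offset is the distance from the TCP to the grasp point, in m); z points along the fingers, y is the line along which they close (so a half turn about z gives the same grasp; the last joint's range is limited). The gripper opens to 85 mm and grips with 20 to 120 N. Pads are 22 mm wide; open, the fingers measure 114 mm over their backs; the gripper's body (76 mm by 85 mm) begins 54 mm behind the grasp point. The pads swing forward as they close: fully open they stand 13 mm farther back than shut.
Start: joints at [-1.441, 0.477, 0.022, 1.555, -0.011, 1.109, -0.083], TCP at [0.159, 0.656, 0.231] pointing down, gripper open.
Joint ranges: [-2.96, 2.96], [-0.34, 2.1], [-1.41, 1.46], [0.24, 2.44], [-1.37, 4.51], [0.17, 1.92], [-2.96, 2.96]. Speed limits (rad/s): [2.39, 2.39, 3.14, 3.14, 3.14, 3.14, 3.14].

## Interface

Orientations are given as a rotation vector (axis times angle).
In Python, from bench import status, eyes, r gives the robot as it stands.
- The arm moves only by the shell command python3 -m crank 'ROWS' [OPENING] [FORCE]. ROWS is JSON, a list of rows, each a list of 6 numbers: the shift along the tool's x, y, z normalised to -1 to 1, where 1 is 0.02 m, then the turn, a rotation vector about the tool's x, y, z normalised to -1 to 1, where 1 is 45 degrees. A call has 1 to 12 rows; each row shifts and turns the commanded pose from where the row before left it, along the tool's axes as they then stand; what a row does not reach is not made up. A row lasts 1/10 s, in which the tool goes at most 50 mm and 8.59 degrees, less where a joint would pass 70% of its speed; a pose out of reach is approached as far as the arm can. A call with a number of a shift or a turn outside -1 to 1 is refused whole. A call with a gripper value outside its range is refused whole. OPENING is the opening, from 0 (shut) to 1 (fully open), set as the call begins (- or left out, the last holds). The fingers move at their own pace and stop on an object; FORCE is the grip in N (left out, the last holds). Time passes only in rows, so rows that do not move let the fingers close. It gives the time, the measured TCP pose, the force, the opening and the grip force at its end, in the units of the state.
- status.get_obs(): the state, without advancing time (a new reading comes with each control period).
- eyes.grab_frame(name): name is "side" or "top" or "wrist"; returns a dict with "image" (384x512x3 uint8, red, green, blue), "depth" (384x512 float32, m along the optical axis (not along the pixel's ray), 0 where there is no reading), "fovy" (degrees; the focal length in pixels is half the picture's height over the tangent of half this angle, whatever the lens; pixels are square), "cx", "cy" (the principal point, pixels), "world_to_cam" (4x4, takes a point from world to camera coordinates). Camera axes: x right, y up, looking along -z (the intrinsics and any distortion apply to the point x, -y, -z); pixel columns grow to the right and rows downward; lengths in m; the calibration is good to about 2 mm. A picture is of the moment at which its call begins.
- r.hand_in(): hands the job in; it is judged then, once.
The state is a dict: "clock": time; "joints": joint angles; "qvel": joint speeds; "tau": joint torques, N m; "tcp_pos": TCP position; "orientation": TCP orientation; "contact_force": force on the tool from outside, world axes, zero at the start; "moment": the same for the moment, N m; "grip_width": finger opening in m; "gripper_force": force on a finger pad.
Only numpy, scipy, OpenCV 4.12 (cv2) and the standard library are available. Lean on these libraries where they do the work, as an engineer would, in place of code of your own. Each camera call takes 0.05 s, during which the arm holds its last target. There are 200 camera calls.

## Working session

There is one attempt and no reset: what is moved stays moved. The work goes in short steps, Python scripts to look and compute and a shell command to move; the robot and the scene stay as the last step left them, time stands still between calls to the robot, and variables do not carry over. Pictures are saved under pics/ and viewed, at most 10 in all, crops included, and the job is handed in when it is done.

```bash
ls; mkdir -p pics
python3 - <<'E'
from bench import status, eyes, r
import cv2,numpy as np
print(status.get_obs())
for n in("top","side"):
    f=eyes.grab_frame(n); cv2.imwrite(f"pics/{n}0.png",f["image"][:,:,::-1]); np.savez(f"{n}0.npz",**f)
    print(n,f["fovy"],f["cx"],f["cy"],f["world_to_cam"],[k for k in f])
E
```

```text
pics
{'clock': 0.0, 'joints': array([-1.44110989,  0.47778826,  0.02233654,  1.55643015, -0.01151567,
        1.10928113, -0.08308521]), 'qvel': array([-0.00082284,  0.00095134,  0.00058748,  0.00095408,  0.00077162,
        0.00024237,  0.00040647]), 'tau': array([ 4.26296119e-04, -5.96450293e+01,  1.60789121e+00, -2.81199092e+01,
        1.23970862e-02,  9.31378832e-03, -1.92131733e-05]), 'tcp_pos': array([0.15886864, 0.65544609, 0.23034257]), 'orientation': array([-3.72572628e-01, -3.11932484e+00,  2.79028808e-03]), 'contact_force': array([ 0.85265806,  0.0668089 , -1.1585285 ]), 'moment': array([-0.01475799, -0.03314246,  0.01194404]), 'gripper_force': 0.0, 'grip_width': 0.08529258543770578}
top 50.9017939409052 251.04804603095042 197.70588100760483 [[-0.01696582 -0.99984438  0.0048342  -0.06166912]
 [ 0.99731625 -0.01657813  0.07131245 -0.55300621]
 [-0.07122121  0.0060311   0.99744231 -1.20536184]
 [ 0.          0.          0.          1.        ]] ['image', 'depth', 'fovy', 'cx', 'cy', 'world_to_cam']
side 44.71047192162068 259.213117974118 192.78336580396186 [[-0.99653071 -0.08045032  0.02131398  0.53681141]
 [ 0.06761689 -0.63331865  0.77093154 -0.12504968]
 [-0.04852314  0.76969814  0.63656129 -1.06208874]
 [ 0.          0.          0.          1.        ]] ['image', 'depth', 'fovy', 'cx', 'cy', 'world_to_cam']
```

View pics/top0.png

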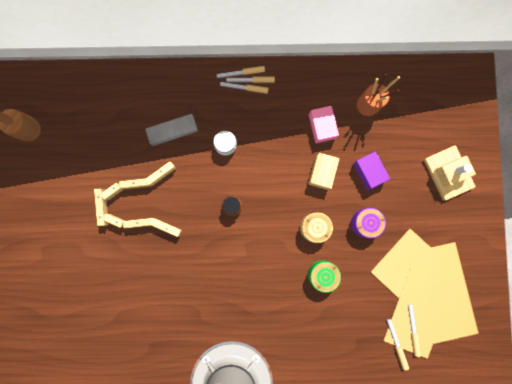

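View pics/side0.png

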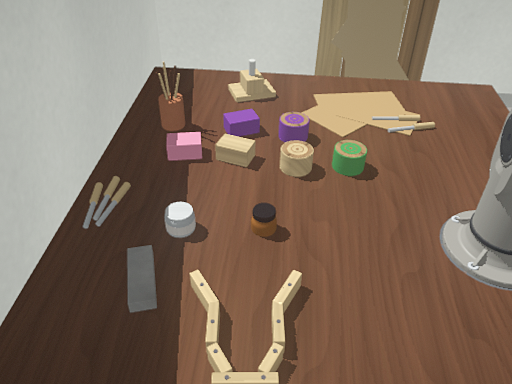

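The top view shows the jig at (100–180, 165–235) with its mouth facing right. It also shows the log at (317,228), the block at (324,171), the tin at (225,143), the jar at (232,207) and the stone at (171,130). The side view agrees.

```bash
cat > h.py <<'E'
import cv2,numpy as np
from bench import status, eyes, r
def cloud(f):
    d=f["depth"];h,w=d.shape;F=h/2/np.tan(np.radians(f["fovy"])/2)
    u,v=np.meshgrid(np.arange(w)+.0,np.arange(h)+.0)
    P=np.stack([(u-f["cx"])/F*d,-(v-f["cy"])/F*d,-d],-1)
    T=f["world_to_cam"];return (P-T[:3,3])@T[:3,:3]
def ray(f,uv,z):
    F=384/2/np.tan(np.radians(f["fovy"])/2);uv=np.atleast_2d(uv).astype(float)
    T=f["world_to_cam"];R=T[:3,:3];c=-R.T@T[:3,3]
    D=np.c_[(uv[:,0]-f["cx"])/F,-(uv[:,1]-f["cy"])/F,-np.ones(len(uv))]@R
    return (c+D*((z-c[2])/D[:,2])[:,None])[:,:2]
def blob(f,box,zlo,zhi,z,pale=False):
    """top-face pixels in box (u0,v0,u1,v1) with cloud height in zlo..zhi, cast onto plane z"""
    P=cloud(f)
    m=((P[...,2]>zlo)&(P[...,2]<zhi)&(f["depth"]>0))
    if pale:
        i=f["image"].astype(int);m&=(i[...,0]>150)&(i[...,1]>120)
    k=np.zeros_like(m);u0,v0,u1,v1=box;k[v0:v1,u0:u1]=1;m=(m&k).astype(np.uint8)
    n,l,s,_=cv2.connectedComponentsWithStats(m)
    v,u=np.nonzero(l>0) if pale=="all" else np.nonzero(l==1+np.argmax(s[1:,4]))
    return ray(f,np.c_[u,v],z),P[v,u,2]
def rect(xy):
    c,s,a=cv2.minAreaRect((xy*1000).astype(np.float32));return np.round(c,1),np.round(s,1),round(a,1)
E
python3 - <<'E'
from h import *
f=dict(np.load("top0.npz"))
for n,b,zl,zh,z in [("log",(295,205,338,247),.05,.07,.06),("block",(303,148,345,195),.04,.06,.05),("tin",(208,125,242,160),.04,.07,.055),("jar",(218,192,246,222),.04,.07,.058),("stone",(140,110,200,150),.018,.04,.028),("green",(305,258,345,295),.05,.07,.06),("purple",(350,205,390,242),.05,.07,.06),("pblock",(352,150,392,192),.03,.07,.05),("pink",(305,105,342,146),.03,.07,.05)]:
    xy,h=blob(f,b,zl,zh,z); print(n,len(xy),rect(xy),np.round(xy.mean(0)*1000,1),np.median(h).round(4))
xy,h=blob(f,(85,155,190,245),.03,.05,.04,"all")
print("jig",len(xy),np.median(h))
c=xy.mean(0);w,V=np.linalg.eigh(np.cov((xy-c).T));ax=V[:,1];ax=ax if ax[1]>0 else -ax
y=np.array([-ax[1],ax[0]])
s=(xy-c)@ax;t=(xy-c)@y
print(w,c,ax,np.degrees(np.arctan2(ax[1],ax[0])),"ends",np.percentile(s,[0,1,99,100]))
org=c+ax*(s.max()-.078);s=(xy-org)@ax
for a in np.arange(-.18,.09,.015):
    q=t[(s>a)&(s<a+.015)]
    if len(q): p=q[q>0];n=q[q<0];print(round(a,3),[np.round(x*1000) for x in ((n.min(),n.max()) if len(n) else (),(p.min(),p.max())if len(p) else ())])
print("org",org)
E
```

```text
log 708 (array([ 458.6, -263.6]), array([84.9, 84.7]), 88.5) [ 459.7 -263.2] 0.0609
block 685 (array([ 628.5, -291.1]), array([65. , 95.1]), 73.6) [ 628.3 -291.3] 0.0505
tin 388 (array([718.6,   4. ]), array([65.5, 63.3]), 89.1) [718.8   4.6] 0.0547
jar 254 (array([530.2, -12.9]), array([50., 50.]), 89.0) [529.4 -13.4] 0.0581
stone 859 (array([766.1, 168.6]), array([ 54.6, 150. ]), 17.3) [766.2 168.8] 0.028
green 733 (array([ 317.9, -282.7]), array([84.2, 86.1]), 88.4) [ 316.8 -282.6] 0.0609
purple 718 (array([ 470.6, -418. ]), array([88.2, 84.8]), 89.0) [ 470.8 -418.9] 0.0611
pblock 730 (array([ 627.3, -434.1]), array([93.2, 70.8]), 25.6) [ 627.4 -434.5] 0.0504
pink 708 (array([ 771.7, -294.1]), array([96.4, 68. ]), 12.1) [ 771.5 -294.6] 0.0501
jig 1377 0.03988075631764913
[0.00377541 0.00563212] [0.54168148 0.28386745] [-0.12272826  0.99244031] 97.04958470160523 ends [-0.13741071 -0.12897385  0.10666179  0.1085681 ]
-0.18 [array([-0., -0., -0., ..., -0., -0., -0.], shape=(2000,)), array([], dtype=float64)]
-0.165 [array([-0., -0., -0., ..., -0., -0., -0.], shape=(2000,)), array([0.
[... 1276 characters left out ...]
-0., -0.], shape=(2000,)), array([0., 0., 0., ..., 0., 0., 0.], shape=(2000,))]
0.015 [array([-0., -0., -0., ..., -0., -0., -0.], shape=(2000,)), array([0., 0., 0., ..., 0., 0., 0.], shape=(2000,))]
0.03 [array([-0., -0., -0., ..., -0., -0., -0.], shape=(2000,)), array([0., 0., 0., ..., 0., 0., 0.], shape=(2000,))]
0.045 [array([-0., -0., -0., ..., -0., -0., -0.], shape=(2000,)), array([0., 0., 0., ..., 0., 0., 0.], shape=(2000,))]
0.06 [array([-0., -0., -0., ..., -0., -0., -0.], shape=(2000,)), array([0., 0., 0., ..., 0., 0., 0.], shape=(2000,))]
0.075 [array([-0., -0., -0., ..., -0., -0., -0.], shape=(2000,)), array([0., 0., 0., ..., 0., 0., 0.], shape=(2000,))]
org [0.53792991 0.31420447]
```

```bash
cat >> h.py <<'E'
from scipy.spatial.transform import Rotation as Ro
def state():
    o=status.get_obs();R=Ro.from_rotvec(o["orientation"]).as_matrix()
    print("t",round(o["clock"],2),"tcp",np.round(o["tcp_pos"]*1000,1),"yaw(toolx)",round(np.degrees(np.arctan2(R[1,0],R[0,0])),1),"tilt",np.round(R[:2,2],3),"F",np.round(o["contact_force"],1),"w",round(o["grip_width"]*1000,1),"q",np.round(o["joints"],2))
    return o,R
def togo(x,y,z=None):
    o,R=state();d=np.array([x,y,o["tcp_pos"][2] if z is None else z])-o["tcp_pos"]
    print("togo tool units",np.round(R.T@d/.02,2))
E
python3 - <<'E'
from h import *
f=dict(np.load("top0.npz"))
xy,h=blob(f,(85,155,190,245),.03,.05,.04,"all")
c=np.array([.538,.314]);ang=97.05
for it in range(4):
    a=np.array([np.cos(np.radians(ang)),np.sin(np.radians(ang))]);y=np.array([-a[1],a[0]])
    s=(xy-c)@a;t=(xy-c)@y
    c=c+a*(np.percentile(s,99.7)-.078);s=(xy-c)@a
    S=[];M=[]
    for k in np.arange(-.165,.05,.01):
        q=t[(s>k)&(s<k+.01)];p=q[q>0];n=q[q<0]
        if len(p) and len(n):
            S.append(k+.005);M.append(((p.min()+n.max())/2+(p.max()+n.min())/2)/2)
            if it==3: print(round(k+.005,3),np.round(np.array([n.min(),n.max(),p.min(),p.max(),M[-1]])*1000,1).tolist())
    b=np.polyfit(S,M,1);ang+=np.degrees(b[0]);c=c+y*np.polyval(b,0)
print(c,ang,s.min(),s.max())
togo(.50,.30)
E
python3 -m crank '[[0,0,0,0,0,0.19],[-1,-0.5,0,0,0,0.19],[-1,-0.5,0,0,0,0.19]]' 0.65
```

```text
-0.16 [-109.8, -91.4, 92.2, 109.8, 0.2]
-0.15 [-113.2, -86.4, 85.0, 109.5, -1.3]
-0.14 [-108.1, -78.6, 80.8, 105.6, -0.1]
-0.13 [-100.3, -73.6, 73.9, 98.5, -0.4]
-0.12 [-94.9, -68.5, 69.7, 94.5, 0.2]
-0.11 [-87.5, -60.5, 62.8, 87.4, 0.5]
-0.1 [-82.2, -58.1, 55.6, 80.2, -1.1]
-0.09 [-77.1, -50.4, 51.7, 76.3, 0.1]
-0.08 [-72.1, -48.7, 50.4, 69.1, -0.3]
-0.07 [-70.0, -49.0, 49.8, 68.2, -0.3]
-0.06 [-68.9, -50.0, 51.5, 69.8, 0.6]
-0.05 [-69.9, -51.0, 50.2, 68.9, -0.5]
-0.04 [-67.9, -49.3, 52.2, 67.9, 0.7]
-0.03 [-69.2, -50.2, 51.2, 69.9, 0.4]
-0.02 [-69.5, -48.5, 50.3, 68.6, 0.2]
-0.01 [-68.4, -49.5, 51.9, 70.0, 1.0]
0.0 [-69.0, -48.1, 47.7, 69.3, -0.0]
0.01 [-64.3, -43.1, 43.8, 65.1, 0.4]
0.02 [-62.0, -35.4, 36.6, 64.5, 0.9]
0.03 [-56.9, -30.1, 32.7, 57.3, 0.7]
0.04 [-51.6, -22.4, 25.5, 53.4, 1.2]
0.05 [-44.2, -22.7, 3.4, 46.2, -4.3]
[0.53841173 0.31310709] 95.24196311130463 -0.16381765721575603 0.07849057749453867
t 0.1 tcp [158.9 655.5 230.4] yaw(toolx) 166.4 tilt [-0.    -0.002] F [-0.2 -0.5 -0.4] w 85.3 q [-1.44  0.48  0.02  1.56 -0.01  1.11 -0.08]
togo tool units [-2.076e+01 -1.326e+01  2.000e-02]
clock: 0.4
tcp_pos: [0.1858, 0.62, 0.2305]
orientation: [1.063, 2.956, -0.001]
contact_force: [0.7, -1.6, -0.1]
grip_width: 0.0553
gripper_force: 0.0
```

```bash
python3 -m crank '[[0,0,0,0,0,0.19],[0,0,0,0,0,0.19],[0,0,0,0,0,0.19],[0,0,0,0,0,0.19],[0,0,0,0,0,0.19],[0,0,0,0,0,0.19],[0,0,0,0,0,0.19],[0,0,0,0,0,0.19],[0,0,0,0,0,0.19],[0,0,0,0,0,0.19],[0,0,0,0,0,0.13]]'
python3 - <<'E'
from h import *
togo(.52,.25);togo(.415,-.314)
E
```

```text
clock: 1.5
tcp_pos: [0.1856, 0.6201, 0.2308]
orientation: [2.857, 1.304, -0.001]
contact_force: [-0.1, 0.4, 0.2]
grip_width: 0.0555
gripper_force: 0.0
t 1.5 tcp [185.6 620.1 230.8] yaw(toolx) 49.1 tilt [-0.    -0.001] F [-0.1  0.4  0.2] w 55.5 q [-1.72  0.46  0.47  1.65 -0.23  1.09 -1.89]
togo tool units [-3.020e+00  2.476e+01  1.000e-02]
t 1.5 tcp [185.6 620.1 230.8] yaw(toolx) 49.1 tilt [-0.    -0.001] F [-0.1  0.4  0.2] w 55.5 q [-1.72  0.46  0.47  1.65 -0.23  1.09 -1.89]
togo tool units [-27.77  39.27   0.04]
```

```bash
for i in 1 2; do python3 -m crank '[[-0.13,1,0,0,0,0],[-0.13,1,0,0,0,0],[-0.13,1,0,0,0,0],[-0.13,1,0,0,0,0],[-0.13,1,0,0,0,0],[-0.13,1,0,0,0,0],[-0.13,1,0,0,0,0],[-0.13,1,0,0,0,0],[-0.13,1,0,0,0,0],[-0.13,1,0,0,0,0],[-0.13,1,0,0,0,0],[-0.13,1,0,0,0,0]]' >/dev/null; done
python3 - <<'E'
from h import *
togo(.407,-.325,.2)
E
```

```text
t 3.9 tcp [510.2 259.  231.3] yaw(toolx) 49.4 tilt [0. 0.] F [ 0.1 -0.2  0.9] w 55.2 q [-1.07  0.35  0.62  1.84 -0.24  1.03 -1.06]
togo tool units [-25.52  15.1    1.56]
```

```bash
for i in 1 2; do python3 -m crank '[[-1,0.6,0,0,0,0],[-1,0.6,0,0,0,0],[-1,0.6,0,0,0,0],[-1,0.6,0,0,0,0],[-1,0.6,0,0,0,0],[-1,0.6,0,0,0,0],[-1,0.6,0,0,0,0],[-1,0.6,0,0,0,0],[-1,0.6,0,0,0,0],[-1,0.6,0,0,0,0],[-1,0.6,0,0,0,0],[-1,0.6,0,0,0,0]]' >/dev/null; done
python3 - <<'E'
from h import *
togo(.411,-.319,.012)
E
```

```text
t 6.3 tcp [ 414.5 -292.5  231.3] yaw(toolx) 49.4 tilt [0.    0.001] F [ 0.4 -0.   0.4] w 55.3 q [-0.26  0.27  0.91  1.99 -0.25  0.99  0.06]
togo tool units [-1.13  0.73 10.97]
```

```bash
python3 -m crank '[[-0.56,0.36,0,0,0,0],[-0.57,0.37,1,0,0,0],[0,0,1,0,0,0],[0,0,1,0,0,0],[0,0,1,0,0,0],[0,0,1,0,0,0],[0,0,1,0,0,0],[0,0,1,0,0,0],[0,0,1,0,0,0],[0,0,1,0,0,0],[0,0,0.95,0,0,0],[0,0,0,0,0,0]]'
python3 - <<'E'
from h import *
togo(.459,-.264)
f=eyes.grab_frame("top");np.savez("top1.npz",**f);cv2.imwrite("pics/top1.png",f["image"][90:340,180:420,::-1].repeat(2,0).repeat(2,1))
E
```

```text
clock: 7.5
tcp_pos: [0.4101, -0.3173, 0.0308]
orientation: [-2.852, -1.311, 0.003]
contact_force: [-0.0, -0.2, 0.3]
grip_width: 0.0555
gripper_force: 0.0
t 7.5 tcp [ 410.1 -317.3   30.8] yaw(toolx) 49.4 tilt [-0.003  0.002] F [-0.  -0.2  0.3] w 55.5 q [ 0.06  0.61  0.62  2.1  -0.61  0.62  0.4 ]
togo tool units [ 3.62  0.12 -0.  ]
```

View pics/top1.png

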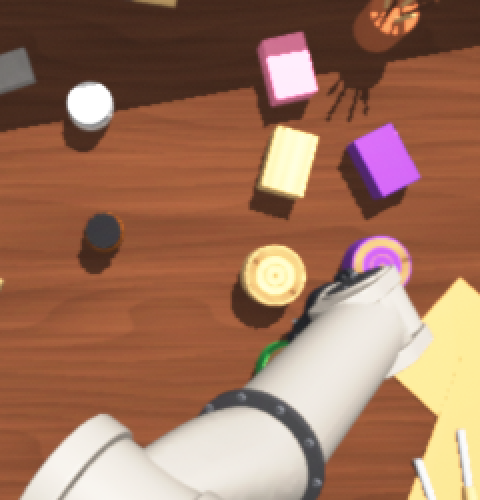

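The crop shows the gripper behind the log (log at crop (273,275)), with nothing touched yet. Next I lower the gripper and push.

```bash
python3 -m crank '[[0,0.1,0.5,0,0,0],[0,0,0.4,0,0,0],[0,0,0,0,0,0],[0.4,0,0,0,0,0],[0.4,0,0,0,0,0],[0.4,0,0,0,0,0],[0.4,0,0,0,0,0],[0.4,0,0,0,0,0],[0.4,0,0,0,0,0],[0.4,0,0,0,0,0],[0.4,0,0,0,0,0]]'
python3 - <<'E'
from h import *
togo(.59,-.105)
f=eyes.grab_frame("top")
xy,h=blob(f,(255,180,340,250),.055,.068,.06); print("log",len(xy),rect(xy),np.round(xy.mean(0)*1000,1))
E
```

```text
clock: 8.65
tcp_pos: [0.4556, -0.2704, 0.0144]
orientation: [2.854, 1.312, -0.0]
contact_force: [-1.5, -1.5, 1.0]
grip_width: 0.0551
gripper_force: 1.2
t 8.65 tcp [ 455.6 -270.4   14.4] yaw(toolx) 49.4 tilt [ 0. -0.] F [-1.5 -1.5  1. ] w 55.1 q [-0.04  0.65  0.6   2.08 -0.65  0.6   0.3 ]
togo tool units [10.65 -0.29 -0.  ]
log 557 (array([ 490.3, -232.1]), array([69.4, 86.5]), 53.3) [ 489.3 -232.8]
```

```bash
python3 -m crank '[[0.5,0,0,0,0,0],[0.7,0,0,0,0,0],[0.7,0,0,0,0,0],[0.7,0,0,0,0,0],[0.7,0,0,0,0,0],[0.7,0,0,0,0,0],[0.7,0,0,0,0,0],[0.7,0,0,0,0,0],[0.7,0,0,0,0,0],[0.7,0,0,0,0,0],[0.5,0,0,0,0,0],[0.3,0,0,0,0,0]]'
python3 - <<'E'
from h import *
o,R=state();print("log pred",o["tcp_pos"]+R[:,0]*.045)
f=eyes.grab_frame("top")
xy,h=blob(f,(200,150,340,250),.055,.068,.06); print("log",len(xy),rect(xy),np.round(xy.mean(0)*1000,1))
E
```

```text
clock: 9.9
tcp_pos: [0.5549, -0.1543, 0.0142]
orientation: [-2.854, -1.314, -0.0]
contact_force: [-1.4, -2.0, 1.6]
grip_width: 0.0554
gripper_force: 1.2
t 9.9 tcp [ 554.9 -154.3   14.2] yaw(toolx) 49.4 tilt [0. 0.] F [-1.4 -2.   1.6] w 55.4 q [-0.3   0.71  0.63  1.97 -0.66  0.67  0.04]
log pred [ 0.58414788 -0.12009359  0.01424163]
log 233 (array([530.8, -12.3]), array([47.8, 49.7]), 44.1) [529.6 -12.8]
```

```bash
python3 -m crank '[[0.6,0,0,0,0,0],[0.7,0,0,0,0,0],[0.6,0,0,0,0,0],[0.3,0.33,0,0,0,-0.19],[0.3,0.33,0,0,0,-0.19],[0.3,0.33,0,0,0,-0.19],[0.3,0.33,0,0,0,-0.19],[0.3,0.33,0,0,0,-0.19],[0.3,0.12,0,0,0,-0.07],[0.2,0,0,0,0,0]]'
python3 - <<'E'
from h import *
o,R=state();print("log pred",o["tcp_pos"]+R[:,0]*.045)
f=eyes.grab_frame("top");np.savez("top2.npz",**f)
cv2.imwrite("pics/top2.png",f["image"][90:340,180:420,::-1].repeat(2,0).repeat(2,1))
E
```

```text
clock: 10.95
tcp_pos: [0.6234, -0.1014, 0.0145]
orientation: [2.115, 2.322, 0.002]
contact_force: [-0.1, -1.5, 1.3]
grip_width: 0.0556
gripper_force: 1.0
t 10.95 tcp [ 623.4 -101.4   14.5] yaw(toolx) 95.3 tilt [0.002 0.   ] F [-0.1 -1.5  1.3] w 55.6 q [-0.25  0.72  0.43  1.83 -0.45  0.69  0.53]
log pred [ 0.61917818 -0.05655379  0.01449634]
```

View pics/top2.png

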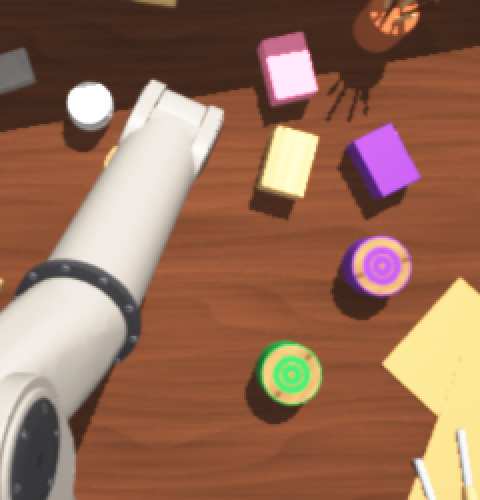

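The crop shows the log's edge ahead of the gripper at (108,155), the tin at (90,105) clear, and the jar hidden under the arm. I'll check with the side camera.

Run:
```python
from h import *
f=eyes.grab_frame("side");np.savez("side2.npz",**f)
cv2.imwrite("pics/side2.png",f["image"][:,:,::-1])
P=cloud(f);i=f["image"].astype(int)
m=(P[...,2]>.057)&(P[...,2]<.064)&(i[...,0]>140)&(abs(P[...,0]-.62)<.1)&(abs(P[...,1]+.05)<.12)
print(m.sum(),P[m].min(0),P[m].max(0))
print("arm min z over jar", P[(abs(P[...,0]-.53)<.04)&(abs(P[...,1]+.013)<.04)&(P[...,2]>.065)].min(0) if ((abs(P[...,0]-.53)<.04)&(abs(P[...,1]+.013)<.04)&(P[...,2]>.065)).any() else None)
```

```text
551 [ 0.5753257  -0.09917285  0.05700689] [0.7197108  0.03928181 0.06392324]
arm min z over jar [ 0.49000927 -0.05274374  0.36602901]
```

View pics/side2.png

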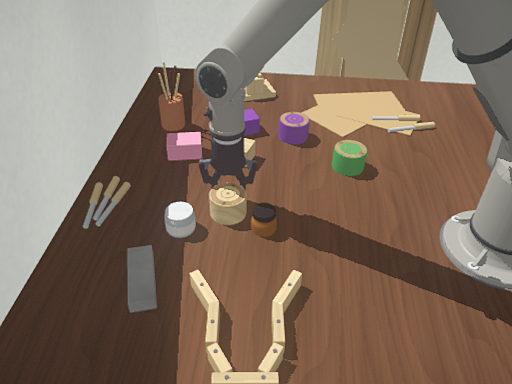

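The side view shows the log at (228,203) seated in the finger cradle, between the tin (180,220) and the jar (264,220). I'll push through the gap.

```bash
python3 -m crank '[[0.5,0.08,0,0,0,0],[0.6,0.08,0,0,0,0],[0.6,0.08,0,0,0,0],[0.6,0.08,0,0,0,0],[0.6,0.08,0,0,0,0],[0.6,0,0,0,0,0],[0.6,0,0,0,0,0],[0.5,-0.15,0,0,0,0],[0.5,-0.17,0,0,0,0],[0.3,-0.1,0,0,0,0]]'
cat >> h.py <<'E'
C=np.array([.5384,.3131]);AX=np.array([np.cos(np.radians(95.24)),np.sin(np.radians(95.24))]);AY=np.array([-AX[1],AX[0]])
def injig(p): d=np.asarray(p)[:2]-C;return np.round([d@AX*1000,d@AY*1000],1)
E
python3 - <<'E'
from h import *
o,R=state();p=o["tcp_pos"]+R[:,0]*.045;print("log pred",p,injig(p))
f=eyes.grab_frame("side")
P=cloud(f);i=f["image"].astype(int)
m=(P[...,2]>.057)&(P[...,2]<.064)&(i[...,0]>140)&(abs(P[...,0]-p[0])<.06)&(abs(P[...,1]-p[1])<.06)
q=P[m];print(m.sum(),q.min(0),q.max(0),(q.max(0)+q.min(0))/2)
E
```

```text
clock: 12.05
tcp_pos: [0.6111, 0.0064, 0.0142]
orientation: [-2.116, -2.322, -0.0]
contact_force: [1.4, -1.9, 0.7]
grip_width: 0.0552
gripper_force: 1.4
t 12.05 tcp [611.1   6.4  14.2] yaw(toolx) 95.3 tilt [-0.  0.] F [ 1.4 -1.9  0.7] w 55.2 q [-0.43  0.69  0.44  1.88 -0.46  0.67  0.38]
log pred [0.60693274 0.05117442 0.01423816] [-267.1  -44.3]
652 [0.5636354  0.00947056 0.05720965] [0.65033523 0.09692108 0.06398878] [0.60698532 0.05319582 0.06059921]
```

```bash
python3 -m crank '[[0.4,-0.15,0,0,0,0],[0.6,-0.22,0,0,0,0],[0.6,-0.22,0,0,0,0],[0.6,-0.22,0,0,0,0],[0.6,-0.22,0,0,0,0],[0.6,-0.22,0,0,0,0],[0.6,-0.22,0,0,0,0],[0.6,-0.22,0,0,0,0],[0.6,-0.22,0,0,0,0],[0.6,-0.22,0,0,0,0],[0.3,0,0,0,0,0]]'
cat >> h.py <<'E'
def findlog():
    o,R=state();p=o["tcp_pos"]+R[:,0]*.045;print("tcp jig",injig(o["tcp_pos"]),"log pred",injig(p))
    f=eyes.grab_frame("side");P=cloud(f);i=f["image"].astype(int)
    m=(P[...,2]>.057)&(P[...,2]<.064)&(i[...,0]>140)&(abs(P[...,0]-p[0])<.06)&(abs(P[...,1]-p[1])<.06)
    q=P[m];c=(q.max(0)+q.min(0))/2;print(m.sum(),"size",np.ptp(q,0).round(3),"log seen",injig(c));return f,c
E
python3 - <<'E'
from h import *
findlog()
E
```

```text
clock: 13.2
tcp_pos: [0.5568, 0.1243, 0.0141]
orientation: [-2.114, -2.322, 0.001]
contact_force: [0.6, -2.1, -1.3]
grip_width: 0.0555
gripper_force: 0.9
t 13.2 tcp [556.8 124.3  14.1] yaw(toolx) 95.4 tilt [-0.001  0.   ] F [ 0.6 -2.1 -1.3] w 55.5 q [-0.67  0.65  0.45  1.98 -0.47  0.62  0.19]
tcp jig [-189.7   -1. ] log pred [-144.7   -0.9]
847 size [0.085 0.09  0.007] log seen [-143.8   -1.7]
```

```bash
python3 -m crank '[[0.5,-0.05,0,0,0,0],[0.6,0,0,0,0,0],[0.6,0,0,0,0,0],[0.6,0,0,0,0,0],[0.6,0,0,0,0,0],[0.6,0,0,0,0,0],[0.6,0,0,0,0,0],[0.6,0,0,0,0,0],[0.6,0,0,0,0,0],[0.6,0,0,0,0,0],[0.4,0,0,0,0,0],[0.3,0,0,0,0,0]]'
python3 - <<'E'
from h import *
findlog()
E
```

```text
clock: 14.45
tcp_pos: [0.5447, 0.2549, 0.0142]
orientation: [-2.116, -2.322, 0.0]
contact_force: [0.2, -1.6, -0.5]
grip_width: 0.0554
gripper_force: 0.9
t 14.45 tcp [544.7 254.9  14.2] yaw(toolx) 95.3 tilt [-0.  0.] F [ 0.2 -1.6 -0.5] w 55.4 q [-0.88  0.69  0.47  1.91 -0.49  0.66 -0.03]
tcp jig [-58.5  -0.9] log pred [-13.5  -0.9]
1193 size [0.085 0.09  0.007] log seen [-12.6  -1.3]
```

```bash
python3 -m crank '[[0.2,0,0,0,0,0],[0.2,0,0,0,0,0],[0.15,0,0,0,0,0],[0.1,0,0,0,0,0],[0.05,0,0,0,0,0],[0.05,0,0,0,0,0],[0.05,0,0,0,0,0]]'
python3 - <<'E'
from h import *
findlog()
E
```

```text
clock: 15.2
tcp_pos: [0.5434, 0.2697, 0.0143]
orientation: [2.117, 2.321, -0.0]
contact_force: [0.6, -1.8, -0.6]
grip_width: 0.0557
gripper_force: 0.8
t 15.2 tcp [543.4 269.7  14.3] yaw(toolx) 95.3 tilt [-0. -0.] F [ 0.6 -1.8 -0.6] w 55.7 q [-0.91  0.7   0.47  1.89 -0.49  0.67 -0.05]
tcp jig [-43.6  -1. ] log pred [ 1.4 -1. ]
1248 size [0.085 0.088 0.007] log seen [ 2.1 -1.8]
```

```bash
for i in 1 2; do python3 -m crank '[[0.05,0,0,0,0,0],[0.05,0,0,0,0,0],[0.05,0,0,0,0,0]]' | grep -E "tcp_pos|contact"; done
python3 - <<'E'
from h import *
findlog()
E
```

```text
tcp_pos: [0.543, 0.2723, 0.0143]
contact_force: [-0.2, -5.7, 0.3]
tcp_pos: [0.5425, 0.2729, 0.0142]
contact_force: [-2.2, -10.3, 3.5]
t 15.85 tcp [542.5 272.9  14.2] yaw(toolx) 95.2 tilt [-0.001 -0.003] F [ -2.2 -10.3   3.5] w 55.8 q [-0.91  0.7   0.47  1.89 -0.48  0.67 -0.06]
tcp jig [-40.4  -0.4] log pred [ 4.6 -0.5]
1234 size [0.085 0.088 0.007] log seen [ 5.3 -1.5]
```

The log is home: force rose to 10 N and travel stopped. Now I back off, lift, open and turn for the block.

```bash
python3 -m crank '[[-0.1,0,0,0,0,0],[-0.3,0,0,0,0,0],[-0.5,0,0,0,0,0],[-0.8,0,0,0,0,0],[-0.8,0,0,0,0,0],[0,0,-0.8,0,0,0],[0,0,-1,0,0,0],[0,0,-1,0,0,0],[0,0,-1,0,0,0],[0,0,-1,0,0,0],[0,0,-1,0,0,0],[0,0,-1,0,0,0]]'
python3 - <<'E'
from h import *
o,R=state()
f=eyes.grab_frame("side");P=cloud(f);i=f["image"].astype(int);p=C
m=(P[...,2]>.057)&(P[...,2]<.064)&(i[...,0]>140)&(abs(P[...,0]-p[0])<.06)&(abs(P[...,1]-p[1])<.06)
q=P[m];c=(q.max(0)+q.min(0))/2;print("log side",np.ptp(q,0),injig(c))
f=eyes.grab_frame("top");np.savez("top3.npz",**f)
xy,h=blob(f,(75,180,150,250),.053,.07,.06);print("log top",len(xy),rect(xy),injig(xy.mean(0)),injig(np.array(rect(xy)[0])/1000))
togo(.6284,-.2912)
E
python3 -m crank '[[0,0,0,0,0,0.19],[0,0,0,0,0,0.19],[0,0,0,0,0,0.19],[0,0,0,0,0,0.19],[0,0,0,0,0,0.19],[0,0,0,0,0,0.19],[0,0,0,0,0,0.19],[0,0,0,0,0,0.19],[0,0,0,0,0,0.19],[0,0,0,0,0,0.19],[0,0,0,0,0,0.19],[0,0,0,0,0,0.19]]' 1
python3 - <<'E'
from h import *
togo(.6284,-.2912)
E
```

```text
clock: 17.1
tcp_pos: [0.5475, 0.2261, 0.1524]
orientation: [-2.117, -2.321, -0.002]
contact_force: [0.0, 0.1, -0.2]
grip_width: 0.0556
gripper_force: 0.0
t 17.1 tcp [547.5 226.1 152.4] yaw(toolx) 95.3 tilt [0.001 0.001] F [ 0.   0.1 -0.2] w 55.6 q [-0.95  0.49  0.6   1.86 -0.34  0.9  -0.09]
log side [0.08650725 0.08840976 0.00685614] [ 5.  -0.6]
log top 30 (array([509.4, 290.7]), array([13.7, 23.5]), 82.2) [-18.1  31.2] [-19.7  30.9]
t 17.2 tcp [549.4 226.7 154.1] yaw(toolx) 95.2 tilt [0.005 0.003] F [-0.5  1.1  0.5] w 55.5 q [-0.95  0.48  0.6   1.86 -0.35  0.89 -0.09]
togo tool units [-26.15   1.57  -0.07]
clock: 18.4
tcp_pos: [0.547, 0.2262, 0.1502]
orientation: [-3.134, 0.21, 0.001]
contact_force: [0.0, -0.2, -0.2]
grip_width: 0.0855
gripper_force: 0.0
t 18.4 tcp [547.  226.2 150.2] yaw(toolx) -7.7 tilt [-0.001  0.   ] F [ 0.  -0.2 -0.2] w 85.5 q [-1.23  0.67  1.06  1.88 -0.7   1.01 -1.56]
togo tool units [ 7.49e+00  2.51e+01 -2.00e-02]
```

```bash
for i in 1 2; do python3 -m crank '[[0.3,1,0,0,0,0],[0.3,1,0,0,0,0],[0.3,1,0,0,0,0],[0.3,1,0,0,0,0],[0.3,1,0,0,0,0],[0.3,1,0,0,0,0],[0.3,1,0,0,0,0],[0.3,1,0,0,0,0],[0.3,1,0,0,0,0],[0.3,1,0,0,0,0],[0.3,1,0,0,0,0],[0.3,1,0,0,0,0]]'|head -1; done
python3 -m crank '[[0,0,0,0,0,0.19],[0,0,0,0,0,0]]'
python3 - <<'E'
from h import *
togo(.6284,-.2912,.012)
f=eyes.grab_frame("top")
xy,h=blob(f,(75,170,150,250),.053,.07,.06);print("log top",len(xy),rect(xy),injig(xy.mean(0)),injig(np.array(rect(xy)[0])/1000))
for n,b,zl,zh,z in [("tin",(208,125,242,160),.04,.07,.055),("jar",(218,192,246,222),.04,.07,.058)]:
    xy,h=blob(f,b,zl,zh,z); print(n,len(xy),rect(xy),np.round(xy.mean(0)*1000,1))
E
```

```text
clock: 19.6
clock: 20.8
clock: 21.0
tcp_pos: [0.6286, -0.2689, 0.1499]
orientation: [3.111, -0.438, -0.001]
contact_force: [-0.1, -0.3, -0.4]
grip_width: 0.0855
gripper_force: 0.0
t 21.0 tcp [ 628.6 -268.9  149.9] yaw(toolx) -16.0 tilt [-0.001  0.   ] F [-0.1 -0.3 -0.4] w 85.5 q [-0.29  0.78  0.97  1.65 -0.71  1.1  -0.97]
togo tool units [0.3  1.07 6.89]
log top 711 (array([538.5, 313.4]), array([87.9, 85.1]), 89.1) [-0.3  0.4] [ 0.3 -0.1]
tin 385 (array([718.6,   5.5]), array([62.6, 63.3]), 89.1) [718.7   4.8]
jar 182 (array([536.1,  -8.3]), array([35. , 50.9]), 37.8) [534.6  -9.5]
```

The log is seated within about 0.3 mm by the top camera. Tin is unmoved; the jar is partly hidden. I'll descend on the block.

```bash
python3 -m crank '[[0.3,0.6,0.2,0,0,0],[0,0.45,0.5,0,0,0],[0,0,1,0,0,0],[0,0,1,0,0,0],[0,0,1,0,0,0],[0,0,1,0,0,0],[0,0,1,0,0,0],[0,0,0.8,0,0,0],[0,0,0.4,0,0,0],[0,0,0,0,0,0]]'
python3 -m crank '[[0,0,0,0,0,0],[0,0,0,0,0,0],[0,0,0,0,0,0],[0,0,0,0,0,0],[0,0,0,0,0,0]]' 0 25
python3 - <<'E'
from h import *
togo(.6284,-.2912,.012)
E
```

```text
clock: 22.05
tcp_pos: [0.6285, -0.2898, 0.0109]
orientation: [-3.111, 0.434, 0.003]
contact_force: [1.0, -0.2, 0.8]
grip_width: 0.0852
gripper_force: 0.0
clock: 22.55
tcp_pos: [0.6297, -0.2906, 0.0134]
orientation: [3.111, -0.434, 0.003]
contact_force: [-0.1, 1.0, 5.4]
grip_width: 0.0637
gripper_force: 29.9
t 22.55 tcp [ 629.7 -290.6   13.4] yaw(toolx) -15.9 tilt [ 0.002 -0.001] F [-0.1  1.   5.4] w 63.7 q [-0.18  0.93  0.83  1.68 -0.84  0.92 -0.85]
togo tool units [-0.06  0.05  0.07]
```

```bash
python3 -m crank '[[0,0,0,0,0,-0.19],[0,0,0,0,0,-0.19],[0,0,0,0,0,-0.09],[0.2,-0.3,0,0,0,0],[0.2,-0.6,0,0,0,0],[0.2,-0.8,0,0,0,0],[0.2,-0.8,0,0,0,0],[0.1,-0.8,0,0,0,0],[0,-0.8,0,0,0,0],[0,-0.8,0,0,0,0],[0,-0.5,0,0,0,0]]'
python3 - <<'E'
from h import *
o,R=state();print(injig(o["tcp_pos"]),"want line",injig([.6225,-.005]))
f=eyes.grab_frame("side");P=cloud(f);i=f["image"].astype(int);p=o["tcp_pos"]
m=(P[...,2]>.043)&(P[...,2]<.054)&(i[...,0]>140)&(i[...,0]>i[...,2]+25)&(abs(P[...,0]-p[0])<.07)&(abs(P[...,1]-p[1])<.07)
q=P[m];print(m.sum(),rect(q[:,:2]),injig(np.array(rect(q[:,:2])[0])/1000), q[:,2].max())
for n,c in(("tin",(.7187,.0045)),("jar",(.53,-.013))):
    m=(P[...,2]>.051)&(P[...,2]<.062)&(np.hypot(P[...,0]-c[0],P[...,1]-c[1])<.045);print(n,rect(P[m][:,:2]))
cv2.imwrite("pics/side3.png",f["image"][:,:,::-1])
E
```

```text
clock: 23.65
tcp_pos: [0.6384, -0.1807, 0.0135]
orientation: [3.136, 0.142, 0.004]
contact_force: [0.0, -5.0, 7.0]
grip_width: 0.0639
gripper_force: 30.0
t 23.65 tcp [ 638.4 -180.7   13.5] yaw(toolx) 5.2 tilt [ 0.003 -0.002] F [ 0. -5.  7.] w 63.9 q [-0.32  0.86  0.76  1.76 -0.77  0.84 -0.67]
[-500.9  -54.5] want line [-324.5  -54.7]
372 (array([ 638. , -177.9]), array([93.5, 68.9]), 2.0) [-498.   -54.3] 0.05374120225209141
tin (array([722.1,   9.8]), array([59.2, 62. ]), 84.0)
jar (array([529.8,  -9.1]), array([50. , 55.1]), 4.0)
```

View pics/side3.png

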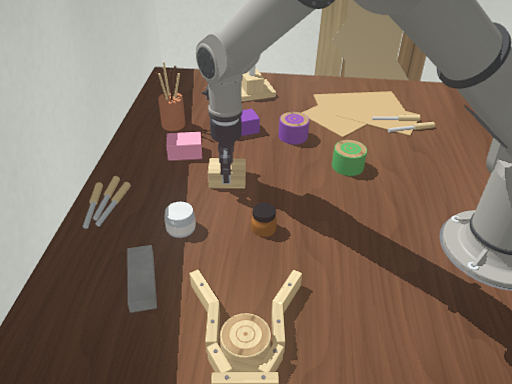

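The side view shows the block gripped at (227,172), heading for the gap between the tin and jar. The log sits in the V at (246,335).

```bash
python3 -m crank '[[0,-0.5,0,0,0,0],[0,-0.9,0,0,0,0],[0,-0.9,0,0,0,0],[0,-0.9,0,0,0,0],[0,-0.9,0,0,0,0],[0,-0.9,0,0,0,0],[0,-0.9,0,0,0,0],[0,-0.9,0,0,0,0],[0,-0.9,0,0,0,0],[0,-0.9,0,0,0,0],[0,-0.9,0,0,0,0],[0,-0.9,0,0,0,0]]'
python3 -m crank '[[0,-0.9,0,0,0,0],[0,-0.9,0,0,0,0],[0,-0.4,0,0,0,0],[0,0,0,0,0,0]]'
cat >> h.py <<'E'
def findblock():
    o,R=state();p=o["tcp_pos"];print("tcp jig",injig(p))
    f=eyes.grab_frame("side");P=cloud(f);i=f["image"].astype(int)
    m=(P[...,2]>.044)&(P[...,2]<.054)&(i[...,0]>140)&(i[...,0]>i[...,2]+25)&(abs((P[...,:2]-p[:2])@AY)<.06)&(abs((P[...,:2]-p[:2])@AX)<.05)
    q=P[m][:,:2];d=(q-C);s=np.c_[d@AX,d@AY]*1000
    print("block",m.sum(),rect(q),"jig x",s[:,0].min().round(1),s[:,0].max().round(1),"y",s[:,1].min().round(1),s[:,1].max().round(1),"mid",((s.max(0)+s.min(0))/2).round(1));return f,P
E
python3 - <<'E'
from h import *
f,P=findblock()
for n,c in(("tin",(.7187,.0045)),("jar",(.53,-.013))):
    m=(P[...,2]>.051)&(P[...,2]<.062)&(np.hypot(P[...,0]-c[0],P[...,1]-c[1])<.045);print(n,rect(P[m][:,:2]))
E
```

```text
clock: 24.9
tcp_pos: [0.619, 0.0255, 0.0134]
orientation: [3.136, 0.14, 0.004]
contact_force: [0.4, -5.5, 7.9]
grip_width: 0.0639
gripper_force: 30.3
clock: 25.3
tcp_pos: [0.615, 0.0717, 0.0134]
orientation: [-3.138, -0.144, -0.004]
contact_force: [-0.6, 1.0, 10.6]
grip_width: 0.0637
gripper_force: 30.5
t 25.3 tcp [615.   71.7  13.4] yaw(toolx) 5.3 tilt [0.002 0.   ] F [-0.6  1.  10.6] w 63.7 q [-0.76  0.82  0.78  1.88 -0.81  0.79 -1.01]
tcp jig [-247.4  -54.2]
block 565 (array([613.9,  73.5]), array([93.9, 66.9]), 5.1) jig x -279.0 -212.1 y -100.3 -6.4 mid [-245.5  -53.4]
tin (array([721.4,  10.3]), array([60.5, 59.7]), 6.4)
jar (array([529.2,  -8.2]), array([53. , 52.1]), 73.3)
```

```bash
python3 -m crank '[[-0.4,-0.4,0,0,0,0],[-0.5,-0.5,0,0,0,0],[-0.5,-0.5,0,0,0,0],[-0.5,-0.5,0,0,0,0],[-0.5,-0.5,0,0,0,0],[-0.24,-0.5,0,0,0,0],[0,-0.5,0,0,0,0],[0,-0.5,0,0,0,0],[0,-0.4,0,0,0,0],[0,0,0,0,0,0]]'
python3 - <<'E'
from h import *
f,P=findblock()
# jig rails inner faces seen by side cam near channel start
i=f["image"].astype(int);d=P[...,:2]-C;s=d@AX*1000;t=d@AY*1000
m=(P[...,2]>.035)&(P[...,2]<.043)&(i[...,0]>140)
for a in(-80,-60,-40):
    q=t[m&(s>a)&(s<a+20)&(abs(t)<80)];p=q[q>46];n=q[q<-46];print(a,np.round([n.min(),n.max(),p.min(),p.max()],1))
E
```

```text
clock: 26.35
tcp_pos: [0.5542, 0.1511, 0.0133]
orientation: [3.138, 0.142, 0.004]
contact_force: [-0.0, -3.1, 12.0]
grip_width: 0.0634
gripper_force: 30.7
t 26.35 tcp [554.2 151.1  13.3] yaw(toolx) 5.2 tilt [ 0.002 -0.001] F [-0.  -3.1 12. ] w 63.4 q [-0.94  0.77  0.79  1.99 -0.83  0.73 -1.12]
tcp jig [-162.8   -1. ]
block 648 (array([553.7, 151.9]), array([92.8, 67.4]), 4.8) jig x -195.8 -128.5 y -47.0 46.1 mid [-162.2   -0.4]
-80 [-73.6 -51.8  50.4  70.1]
-60 [-70.2 -51.1  49.8  68.4]
-40 [-70.5 -51.4  49.2  67.9]
```

```bash
python3 -m crank '[[0,-0.3,0,0,0,0],[0,-0.3,0,0,0,0],[0,-0.3,0,0,0,0],[0,-0.3,0,0,0,0],[0,-0.3,0,0,0,0]]'|grep -E 'pos|force'; python3 -m crank '[[0,-0.3,0,0,0,0],[0,-0.3,0,0,0,0],[0,-0.3,0,0,0,0],[0,-0.3,0,0,0,0],[0,0,0,0,0,0]]'|grep -E 'pos|force'
python3 - <<'E'
from h import *
f,P=findblock()
E
```

```text
tcp_pos: [0.5516, 0.1791, 0.0134]
contact_force: [0.2, -6.8, 11.6]
gripper_force: 30.6
tcp_pos: [0.5493, 0.2041, 0.0133]
contact_force: [0.5, -3.6, 11.0]
gripper_force: 30.6
t 27.4 tcp [549.3 204.1  13.3] yaw(toolx) 5.1 tilt [ 0.002 -0.001] F [ 0.5 -3.6 11. ] w 63.7 q [-1.03  0.79  0.79  1.96 -0.83  0.75 -1.22]
tcp jig [-109.5   -0.9]
block 728 (array([548.7, 205.9]), array([92.8, 65.4]), 4.1) jig x -141.0 -74.8 y -47.1 46.1 mid [-107.9   -0.5]
```

```bash
python3 -m crank '[[0,0,0,0,0,0],[0,0,0,0,0,0],[0,0,0,0,0,0],[0,0,-0.3,0,0,0],[0,0,-0.7,0,0,0],[0,0,-1,0,0,0],[0,0,-1,0,0,0],[0,0,-1,0,0,0],[0,0,-1,0,0,0],[0,0,-0.5,0,0,0]]' 0.88
python3 -m crank '[[0,1,0,0,0,0],[0,1,0,0,0,0],[0,1,0,0,0,0],[0,0.5,0,0,0,-0.19],[0,0,0,0,0,-0.19],[0,0,0,0,0,-0.19],[0,0,0,0,0,-0.19],[0,0,0,0,0,-0.19],[0,0,0,0,0,-0.19],[0,0,0,0,0,-0.19],[0,0,0,0,0,-0.19],[0,0,0,0,0,-0.19]]' 0.68
python3 -m crank '[[0,0,0,0,0,-0.19],[0,0,0,0,0,-0.1],[0,0,0,0,0,0]]'
python3 - <<'E'
from h import *
o,R=state();print(injig(o["tcp_pos"]))
g=C+AX*-.178+AY*-.0007;togo(g[0],g[1],.012)
E
```

```text
clock: 28.45
tcp_pos: [0.5494, 0.2046, 0.1248]
orientation: [-3.137, -0.144, -0.004]
contact_force: [-0.1, -1.0, -0.4]
grip_width: 0.0753
gripper_force: 0.0
clock: 29.65
tcp_pos: [0.5548, 0.1346, 0.1226]
orientation: [2.361, 2.072, -0.0]
contact_force: [0.1, -0.1, -0.2]
grip_width: 0.0578
gripper_force: 0.0
clock: 29.95
tcp_pos: [0.5549, 0.1344, 0.1227]
orientation: [-2.117, -2.321, -0.001]
contact_force: [0.4, 0.3, -0.2]
grip_width: 0.0581
gripper_force: 0.0
t 29.95 tcp [554.9 134.4 122.7] yaw(toolx) 95.3 tilt [0. 0.] F [ 0.4  0.3 -0.2] w 58.1 q [-0.76  0.48  0.54  1.93 -0.34  0.81  0.06]
[-1.794e+02 -1.000e-01]
t 29.95 tcp [554.9 134.4 122.7] yaw(toolx) 95.3 tilt [0. 0.] F [ 0.4  0.3 -0.2] w 58.1 q [-0.76  0.48  0.54  1.93 -0.34  0.81  0.06]
togo tool units [0.07 0.03 5.53]
```

```bash
python3 -m crank '[[0,0,0.7,0,0,0],[0,0,1,0,0,0],[0,0,1,0,0,0],[0,0,1,0,0,0],[0,0,1,0,0,0],[0,0,0.6,0,0,0],[0,0,0.2,0,0,0],[0,0,0,0,0,0]]'
python3 -m crank '[[0.4,0.03,0,0,0,0],[0.4,0,0,0,0,0],[0.3,0,0,0,0,0],[0.3,0,0,0,0,0],[0.3,0,0,0,0,0],[0.3,0,0,0,0,0],[0.3,0,0,0,0,0],[0.2,0,0,0,0,0],[0.2,0,0,0,0,0]]'
python3 - <<'E'
from h import *
o,R=state();print(injig(o["tcp_pos"]))
E
```

```text
clock: 30.75
tcp_pos: [0.5546, 0.1346, 0.0118]
orientation: [-2.118, -2.32, 0.002]
contact_force: [0.1, 0.3, 0.2]
grip_width: 0.058
gripper_force: 0.0
clock: 31.65
tcp_pos: [0.5505, 0.1889, 0.0123]
orientation: [2.117, 2.321, -0.0]
contact_force: [-0.1, -1.6, 0.9]
grip_width: 0.0583
gripper_force: 0.8
t 31.65 tcp [550.5 188.9  12.3] yaw(toolx) 95.3 tilt [-0. -0.] F [-0.1 -1.6  0.9] w 58.3 q [-0.77  0.66  0.44  1.95 -0.46  0.63  0.06]
[-124.8   -0.7]
```

```bash
python3 -m crank '[[0.15,0,0,0,0,0],[0.1,0,0,0,0,0],[0.1,0,0,0,0,0]]'|grep -E 'pos|_force'; for i in 1 2; do python3 -m crank '[[0.06,0,0,0,0,0],[0.06,0,0,0,0,0]]'|grep -E 'pos|_force'; done
python3 - <<'E'
from h import *
o,R=state();print(injig(o["tcp_pos"]))
E
```

```text
tcp_pos: [0.5499, 0.1956, 0.0123]
contact_force: [-0.0, -1.5, 1.2]
gripper_force: 0.7
tcp_pos: [0.5496, 0.198, 0.0123]
contact_force: [0.1, -0.7, 0.8]
gripper_force: 0.6
tcp_pos: [0.5495, 0.199, 0.0123]
contact_force: [-0.2, -7.6, 1.1]
gripper_force: 3.5
t 32.35 tcp [549.5 199.   12.3] yaw(toolx) 95.2 tilt [-0.    -0.002] F [-0.2 -7.6  1.1] w 58.0 q [-0.78  0.67  0.44  1.95 -0.46  0.63  0.04]
[-114.6   -0.6]
```

Contact came exactly where predicted. A touch more, then back off and check.

```bash
python3 -m crank '[[0.05,0,0,0,0,0],[0,0,0,0,0,0],[-0.1,0,0,0,0,0],[-0.4,0,0,0,0,0],[-0.8,0,0,0,0,0],[-1,0,0,0,0,0],[0,0,-1,0,0,0],[0,0,-1,0,0,0],[0,0,-1,0,0,0],[0,0,-1,0,0,0],[0,0,-1,0,0,0],[0,0,-1,0,0,0]]'|grep -E 'pos|_force'
python3 -m crank '[[-1,0,-1,0,0,0],[-1,0,-1,0,0,0],[-1,0,0,0,0,0],[-1,0,0,0,0,0],[-1,0,0,0,0,0],[-1,0,0,0,0,0],[-1,0,0,0,0,0],[-1,0,0,0,0,0],[-1,0,0,0,0,0],[-1,0,0,0,0,0],[0,0,0,0,0,0],[0,0,0,0,0,0]]'|grep -E 'pos|_force'
python3 - <<'E'
from h import *
f=eyes.grab_frame("top")
for n,b,zl,zh,z in [("log",(75,170,150,250),.055,.07,.06),("block",(105,170,180,240),.045,.055,.05),("tin",(208,125,242,160),.04,.07,.055),("jar",(218,192,246,222),.04,.07,.058),("stone",(140,110,200,150),.018,.04,.028)]:
    xy,h=blob(f,b,zl,zh,z); c=rect(xy);print(n,len(xy),c,np.round(xy.mean(0)*1000,1),"jig",injig(np.array(c[0])/1000),injig(xy.mean(0)))
f=eyes.grab_frame("side");cv2.imwrite("pics/side4.png",f["image"][:,:,::-1])
E
```

```text
tcp_pos: [0.5535, 0.1543, 0.1331]
contact_force: [1.0, 0.3, 0.5]
gripper_force: 0.0
tcp_pos: [0.5716, -0.0442, 0.1722]
contact_force: [0.3, 0.6, -0.1]
gripper_force: 0.0
log 697 (array([538.5, 313.5]), array([85.9, 84. ]), 44.7) [538.1 313.4] jig [ 0.4 -0.1] [0.3 0.2]
block 681 (array([543.8, 239.8]), array([93.4, 68.4]), 5.4) [543.4 238.3] jig [-73.5   1.3] [-74.9   1.8]
tin 213 (array([728.9,   5.9]), array([45.4, 66.1]), 8.2) [730.6   5.6] jig [-323.3 -161.6] [-323.8 -163.3]Traceback (most recent call last):
  File "<stdin>", line 4, in <module>
  File "h.py", line 21, in blob
    v,u=np.nonzero(l>0) if pale=="all" else np.nonzero(l==1+np.argmax(s[1:,4]))
                                                            ~~~~~~~~~^^^^^^^^^
    return _wrapfunc(a, 'argmax', axis=axis, out=out, **kwds)
    return bound(*args, **kwds)
ValueError: attempt to get argmax of an empty sequence
```

The log (0.3, 0.0 mm) and the block (−75, 1.5 mm, 0.2° off) are both in tolerance. The error only means the arm was hiding the jar from the top camera, so I'm handing in.

```bash
python3 -c "
from bench import r;print(r.hand_in())"
```

```text
the job is handed in; nothing more can be done
None
```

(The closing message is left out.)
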